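# Lock the sample shuttle, load the wash jar, release the brake

## Robot

A 6-joint arm with a two-finger parallel gripper is mounted at the origin on a cart in front of the work surface, level with it; the furniture and walls round the work are solid. World frame = base frame: x ahead of the robot, y to its left, z up, the work surface at z = 0. Lengths are in m, angles in rad, forces in N, time in s.
With the tool pointing down it reaches from about 0.325 to 0.775 m from the base axis. Payload 5.5 kg.
Tool frame: the origin (TCP) lies at the very end of the fingers, on their centre line; the grasp point (between the pads) lies 19 mm behind it; z points along the fingers, y is the direction in which the jaws open and shut (so a half turn about z gives the same grasp; the last joint's range is limited). The gripper opens to 88 mm and grips with 3 to 60 N. Pads are 20 mm wide; open, the fingers measure 115 mm over their backs; the gripper's body (75 mm by 178 mm) begins 61 mm behind the grasp point.
Start: joints at [1.054, 0.091, 1.231, -0, 1.82, -0.057], TCP at [0.266, 0.538, 0.223] pointing down, gripper open.
Joint ranges: [-2.87, 2.87], [-0.86, 2.18], [0.17, 2.46], [-1.51, 4.65], [0.06, 2.69], [-2.65, 2.65]. Speed limits (rad/s): [2.57, 2.57, 3.01, 3.14, 3.14, 3.14].

## Interface

Orientations are given as [roll, pitch, yaw] about the fixed x, y, z axes, in that order (R = Rz(yaw) Ry(pitch) Rx(roll)).
In Python, from station import r, viewer gives the robot as it stands.
- The arm moves only by the tool play_rows, never from a script. Its argument "steps" is a list of rows, each an object of numbers: "grip": the gripper command: -1 is shut, 1 is fully open, values between are in proportion; "tx", "ty", "tz": the shift along the world's x, y, z in cm; "wx", "wy", "wz": the turn, a rotation vector about the world's x, y, z in degrees. A call has 1 to 10 rows; each row is the pose to reach, as a shift and turn from the pose commanded when the call began; what a row does not reach only later rows make up. A row lasts 1/10 s, in which the tool goes at most 50 mm and 8.59 degrees, less where a joint would pass 70% of its speed; a pose out of reach is approached as far as the arm can. A call with a gripper value outside its range is refused whole. The fingers move at their own pace and stop on an object; the grip force is fixed at half the most. Time passes only in rows, so rows that repeat a pose let the fingers close. It gives the time, the measured TCP pose, the force and the opening at its end, in the units of the state.
- r.read_state(): the state, without advancing time (a new reading comes with each control period).
- viewer.read_camera(name): name is "side" or "top" or "wrist"; returns the picture (420x560x3 uint8, blue, green, red); there is no depth.
- viewer.calibration(name): a dict with "K" (3x3 intrinsics, pixels), "R" (3x3) and "t" (3): a world point X has camera coordinates R X + t. Camera axes: x right, y down, z forward; pixel columns grow to the right and rows downward; lengths in m; the calibration is good to about 2 mm. A picture is of the moment at which its call begins: read the wrist's pose just before it. calibration takes no time and is no camera call; for the wrist camera it gives the pose at the moment of the call.
- r.sign_off(): hands the job in, once; it reports no verdict.
The state is a dict: "t": time; "qpos": joint angles; "joint_vel": joint speeds; "effort": joint torques, N m; "tool_pos": TCP position; "tcp_rot": TCP orientation; "contact_force": force on the tool from outside, world axes, zero at the start; "torque": the same for the moment, N m; "gripper_width": finger opening in m.
Only numpy, scipy, OpenCV 4.12 (cv2) and the standard library are available. Lean on these libraries where they do the work, as an engineer would, in place of code of your own. Each camera call takes 0.05 s, during which the arm holds its last target. There are 200 camera calls.

## Task

Load the red-capped wash jar onto the small shuttle: first push the shuttle's brake pedal down and, keeping it lightly pressed, slide the shuttle along until the brake tooth drops into its notch and the pedal goes fully down, so that the shuttle is locked. With the shuttle locked, set the jar upright down into the shuttle's round well and let go of it, then flick the pedal fully up again to free the shuttle. Never force the tooth against the lock bar, do not drop the jar, and leave the other things alone.

Things in the scene. Friction and masses are not known exactly. Their poses are not given: they have to be found in the camera images.
- track: Fixed aluminium track, 150 x 300 mm, two rails, grey end blocks. Origin: centre of the rails, on the table; the shuttle slides along its y. On its -x side, 68 mm from the centre line, lies the steel lock bar (top 30 mm above the table, grey caps 36 mm high over its ends) with one notch 12 mm wide. The notch's place varies and must be felt for: joint shuttle then reads between -0.010 and 0.030.
- shuttle (a joint): Position of the shuttle along the track's +y, m; -0.055 to 0.045. The shuttle is a white deck 80 mm (x) by 140 mm (y), deck top 36 mm above the table, that rolls with about 1.5 N of friction. It starts on the -y side of the notch. Locked, it has 2 mm of play each way.
- brake_lever (a joint): Angle of the brake lever, rad: 0 = fully down (locked), about 0.25 = tooth resting on the lock bar beside the notch, 0.6 = fully up (free). It stays where it is left; about 2 N at the pedal moves it. Seen along the lever, the tooth (8 mm wide, rounded end) is in line with the pedal; it sinks 8 mm into the notch and bears about 2.3 times the force on the pedal. Tooth and bar stand 45 N.
- hinge (a point): Point on the brake lever's hinge axis, which is parallel to the track's y: on the shuttle, 35 mm from the track's centre line towards -x, 35 mm from the shuttle's middle towards -y, 50 mm above the table.
- pedal (a point): Centre of the pedal: a red round bar, 14 mm thick and 32 mm long along the track's y, at the free end of the brake lever 70 mm from its hinge. Its two ends are free, so it can be pinched end to end (along y) and pivots between the fingers. It stands 50 mm above the table when fully down, about 90 mm when fully up.
- well (a point): Centre of the floor of the round well on the shuttle deck: inner diameter 53 mm, rim 10 mm above this point (rim 47 mm above the table), 30 mm from the shuttle's middle towards +y. Its y axis is the track's.
- jar_center (a point): Centre (half-way up) of the loose wash jar: white squat round jar with red cap, 44 mm across, 48 mm high, 40 to 100 g; its z axis points up through the cap. It starts on the table to the left of the track.
- slide_box: Blue slide box, 61 x 98 x 34 mm, bystander. Origin under its centre.
- petri_dish_1: Petri dish, cream filling, 60 mm across, bystander. Origin under its centre.
- petri_dish_2: Petri dish, pink filling, 60 mm across, bystander. Origin under its centre.
- white_vial: Small glass vial with white cap, 24 mm across, 32 mm high, bystander. Origin under its centre.
There are look-alikes about, which are no part of the job. What is meant by the part that bears jar_center is not purple, and is the smaller of those in its own colour.

How it is judged:
By the outcome, as a careful person would: the job done as asked, in the order asked, and still so for the second after the job is handed in, with the robot touching nothing.
It also fails if it takes over 72 s, if anything falls off the work surface, if the arm or the gripper's body presses on something with over 40 N, if the wrist force passes 120 N, or if a joint passes its speed limit or range.

## Working session

There is one attempt and no reset: what is moved stays moved. The work goes in short steps, Python scripts to look and compute and a tool call to move; the robot and the scene stay as the last step left them, time stands still between calls to the robot, and variables do not carry over. Pictures are saved under pics/ and viewed, about 8 in all and at most 12, crops included, and the job is handed in when it is done.

Besides the shell and the picture viewer there is one more tool, called as name(argument=value, ...), one argument or row to a line, values as JSON. play_rows: Moves the arm, as the interface text tells. Its arguments: {"type":"object","properties":{"steps":{"type":"array","items":{"type":"object","properties":{"grip":{"type":"number"},"tx":{"type":"number"},"ty":{"type":"number"},"tz":{"type":"number"},"wx":{"type":"number"},"wy":{"type":"number"},"wz":{"type":"number"}}}}},"required":["steps"]}

```bash
mkdir -p pics; ls
cat > h.py <<'E'
import numpy as np, cv2
from station import r, viewer
def snap(n,f):
    im=viewer.read_camera(n); cv2.imwrite('pics/'+f,im); return im
def ray(n,u,v,z,c=None):
    c=c or viewer.calibration(n); K,R,t=[np.array(c[k]) for k in('K','R','t')]
    d=R.T@np.linalg.solve(K,[u,v,1.]); o=-R.T@t.ravel()
    return o+d*(z-o[2])/d[2]
def proj(n,X,c=None):
    c=c or viewer.calibration(n); K,R,t=[np.array(c[k]) for k in('K','R','t')]
    p=K@(R@np.array(X,float)+t.ravel()); return p[:2]/p[2]
E
python3 - <<'E'
from h import *
snap('top','top0.png'); snap('side','side0.png')
for n in('top','side'):
    c=viewer.calibration(n); R=np.array(c['R']); print(n,np.round(c['K'],1).tolist(),(-R.T@np.array(c['t']).ravel()).round(3),R.round(2).tolist())
print(r.read_state())
E
```

```text
pics
top [[498.8, 0.0, 279.6], [0.0, 498.8, 205.2], [0.0, 0.0, 1.0]] [ 0.34  -0.028  1.557] [[0.02, -1.0, 0.01], [-0.99, -0.02, -0.11], [0.11, -0.01, -0.99]]
side [[469.5, 0.0, 276.1], [0.0, 469.5, 203.2], [0.0, 0.0, 1.0]] [0.057 1.34  0.726] [[-0.95, -0.31, 0.0], [-0.13, 0.39, -0.91], [0.28, -0.87, -0.41]]
{'t': 0.1, 'qpos': array([ 1.05432622e+00,  9.17927511e-02,  1.23175155e+00, -1.48152957e-06,
        1.81981305e+00, -5.66792996e-02]), 'joint_vel': array([ 0.00084034, -0.00093078, -0.00451748,  0.00039051,  0.0016894 ,
       -0.00052394]), 'effort': array([ 2.64937902e-03, -4.47859311e+01, -4.07569742e+01,  6.99830242e-02,
        2.84518657e-02, -9.06849482e-05]), 'tool_pos': array([0.26611504, 0.53745881, 0.22162232]), 'tcp_rot': array([-3.13983071e+00, -9.85337628e-05,  2.68180140e+00]), 'contact_force': array([-0.03481636,  1.02038195,  0.03036231]), 'torque': array([-0.00520298, -0.05027403, -0.04556751]), 'gripper_width': 0.08780578901180681}
```

View pics/top0.png

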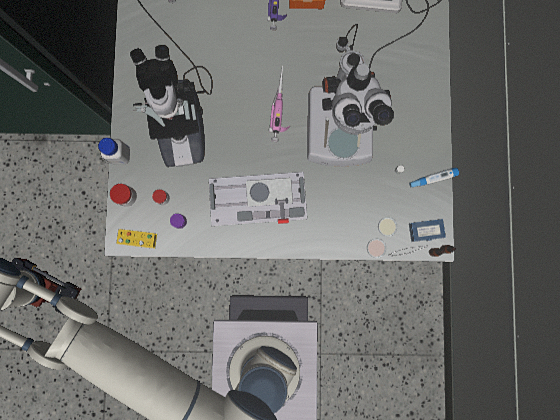

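View pics/side0.png

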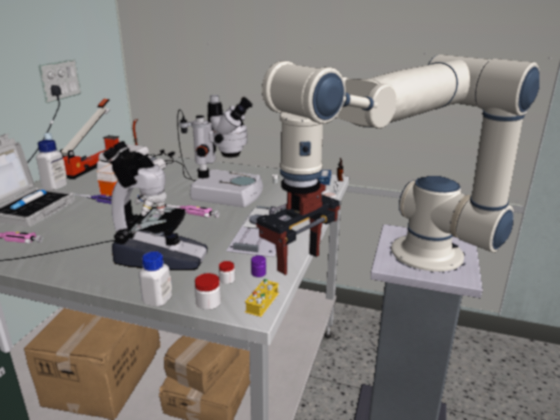

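Candidates in the top view: large red jar (121,194), small red jar (160,197), purple jar (178,221). By the description I choose the small red one at (160,197). I'll check it in a close crop along with the track.

Run:
```python
from h import *
im=cv2.imread('pics/top0.png')
cv2.imwrite('pics/crop.png',cv2.resize(im[165:240,110:310],None,fx=4,fy=4,interpolation=cv2.INTER_CUBIC))
hsv=cv2.cvtColor(im,cv2.COLOR_BGR2HSV)
m=(((hsv[...,0]<8)|(hsv[...,0]>172))&(hsv[...,1]>130)&(hsv[...,2]>70)).astype('uint8')
n,l,s,c=cv2.connectedComponentsWithStats(m)
for i in range(1,n):
    if s[i,4]>8 and 160<c[i][1]<250: print(s[i],c[i].round(1),ray('top',*c[i],.048).round(4),ray('top',*c[i],.09).round(4))
```

```text
[110 184  21  20 322] [119.8 193.3] [0.5285 0.4481 0.048 ] [0.5232 0.4349 0.09  ]
[153 190  13  13 140] [159.  195.8] [0.5231 0.3288 0.048 ] [0.518  0.3189 0.09  ]
[278 219  11   4  40] [282.8 220.6] [ 0.4542 -0.0488  0.048 ] [ 0.451  -0.0483  0.09  ]
```

View pics/crop.png

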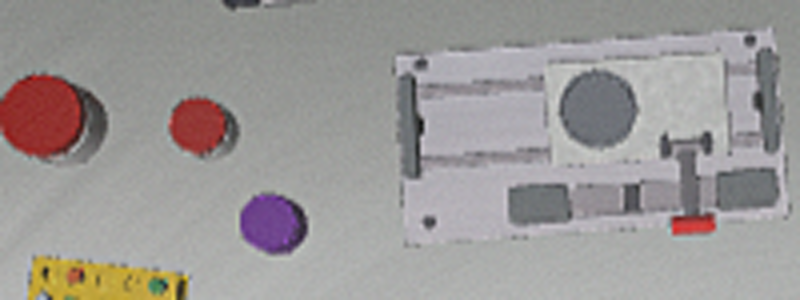

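Crop: small red jar cap at crop (200,125), clearly smaller than the big red one (42,115); purple is excluded. The well is at crop (598,108), the pedal at (693,226), and the notch shows at (631,197).

Run:
```python
from h import *
P=lambda x,y,z: ray('top',110+(x+.5)/4-.5,165+(y+.5)/4-.5,z)
co=[P(*p,.006) for p in((397,55),(772,28),(790,215),(406,245))]
for p in co: print(p.round(4))
c=np.mean(co,0); yv=co[0]-co[1]+co[3]-co[2]; print('centre',c.round(4),'yaw',np.arctan2(-yv[0],yv[1]))
print('well',P(598,108,.047).round(4),'notch',P(631,197,.03).round(4),'pedal',P(693,226,.09).round(4),P(693,226,.07).round(4),'hinge',P(686,145,.05).round(4))
print('jar top',P(200,125,.048).round(4))
```

```text
[0.5861 0.1848 0.006 ]
[ 0.613  -0.1095  0.006 ]
[ 0.4655 -0.1254  0.006 ]
[0.4369 0.1731 0.006 ]
centre [0.5254 0.0308 0.006 ] yaw 0.09344923720326669
well [0.5415 0.0247 0.047 ] notch [ 0.4753 -0.0015  0.03  ] pedal [ 0.4493 -0.0487  0.09  ] [ 0.4508 -0.0489  0.07  ] hinge [ 0.514  -0.0429  0.05  ]
jar top [0.5229 0.327  0.048 ]
```

play_rows(
  steps=[
    {"tx":9,"ty":-28,"tz":3,"wz":16,"grip":0.3},
    {"tx":9,"ty":-28,"tz":3,"wz":16,"grip":0.3},
    {"tx":9,"ty":-28,"tz":3,"wz":16,"grip":0.3},
    {"tx":9,"ty":-28,"tz":3,"wz":16,"grip":0.3},
    {"tx":17,"ty":-57,"tz":3,"wz":31.7,"grip":0.3},
    {"tx":17,"ty":-57,"tz":3,"wz":31.7,"grip":0.3},
    {"tx":17,"ty":-57,"tz":3,"wz":31.7,"grip":0.3},
    {"tx":17,"ty":-57,"tz":3,"wz":31.7,"grip":0.3},
    {"tx":17,"ty":-57,"tz":3,"wz":31.7,"grip":0.3},
    {"tx":17,"ty":-57,"tz":3,"wz":31.7,"grip":0.3},
  ],
)

```text
$.steps[0]: bad value
```

play_rows(
  steps=[
    {"tx":0,"ty":0,"tz":0},
    {"tx":0,"ty":0,"tz":0},
  ],
)

```text
$.steps[0]: bad value
```

Run:
```python
from h import *
import pickle
s=r.read_state(); c=viewer.calibration('wrist'); im=snap('wrist','w1.png'); pickle.dump(c,open('w1.pkl','wb'))
print(s['t'],s['tool_pos'],s['tcp_rot'],s['contact_force'],s['gripper_width'])
R=np.array(c['R']); print((-R.T@np.array(c['t']).ravel()).round(3),R.round(2).tolist())
```

```text
0.1 [0.26611504 0.53745881 0.22162232] [-3.13983071e+00 -9.85337628e-05  2.68180140e+00] [-0.03481636  1.02038195  0.03036231] 0.08780578901180681
[0.194 0.575 0.384] [[0.45, 0.9, -0.0], [0.86, -0.43, 0.29], [0.26, -0.13, -0.96]]
```

View pics/w1.png

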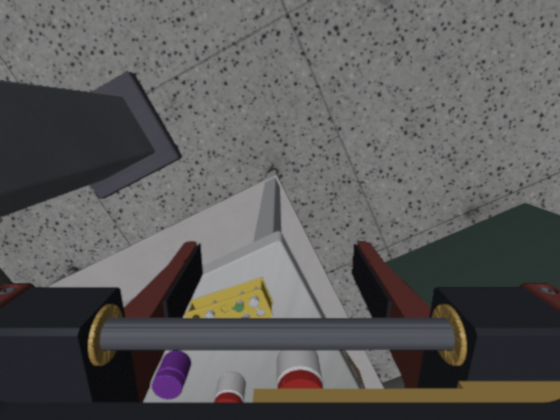

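The wrist view (still at the start pose) looks back toward the base and shows nothing useful yet: purple jar (170,375), small red (230,390), large red (300,370). The moves were refused, so I'll send all the fields.

play_rows(
  steps=[
    {"tx":9,"ty":-28,"tz":3,"wx":0,"wy":0,"wz":16,"grip":0.3},
    {"tx":9,"ty":-28,"tz":3,"wx":0,"wy":0,"wz":16,"grip":0.3},
    {"tx":9,"ty":-28,"tz":3,"wx":0,"wy":0,"wz":16,"grip":0.3},
    {"tx":9,"ty":-28,"tz":3,"wx":0,"wy":0,"wz":16,"grip":0.3},
    {"tx":24,"ty":-56,"tz":3,"wx":0,"wy":0,"wz":31.7,"grip":0.3},
    {"tx":24,"ty":-56,"tz":3,"wx":0,"wy":0,"wz":31.7,"grip":0.3},
    {"tx":24,"ty":-56,"tz":3,"wx":0,"wy":0,"wz":31.7,"grip":0.3},
    {"tx":24,"ty":-56,"tz":3,"wx":0,"wy":0,"wz":31.7,"grip":0.3},
    {"tx":24,"ty":-56,"tz":3,"wx":0,"wy":0,"wz":31.7,"grip":0.3},
    {"tx":24,"ty":-56,"tz":3,"wx":0,"wy":0,"wz":31.7,"grip":0.3},
  ],
)

```text
t: 1.15
tool_pos: [0.4526, 0.0879, 0.2497]
tcp_rot: [3.141, 0.0, -3.048]
contact_force: [0.8, -0.2, -0.6]
gripper_width: 0.0569
```

play_rows(
  steps=[
    {"tx":4,"ty":-9,"tz":0,"wx":0,"wy":0,"wz":0,"grip":0.3},
    {"tx":4,"ty":-9,"tz":0,"wx":0,"wy":0,"wz":0,"grip":0.3},
    {"tx":4,"ty":-9,"tz":0,"wx":0,"wy":0,"wz":0,"grip":0.3},
    {"tx":4,"ty":-9,"tz":0,"wx":0,"wy":0,"wz":0,"grip":0.3},
    {"tx":4,"ty":-9,"tz":0,"wx":0,"wy":0,"wz":0,"grip":0.3},
  ],
)

```text
t: 1.65
tool_pos: [0.492, 0.0007, 0.2497]
tcp_rot: [3.141, -0.0, -3.047]
contact_force: [-0.1, -0.3, 0.4]
gripper_width: 0.0573
```

Run:
```python
from h import *
import pickle
s=r.read_state(); c=viewer.calibration('wrist'); im=snap('wrist','w2.png'); pickle.dump(c,open('w2.pkl','wb'))
print(s['t'],s['tool_pos'],s['tcp_rot'],s['contact_force'],s['gripper_width'])
```

```text
1.65 [0.49197473 0.00074749 0.24966406] [ 3.14109290e+00 -2.82686324e-04 -3.04732021e+00] [-0.14416135 -0.27024123  0.39588043] 0.05730434552148562
```

View pics/w2.png

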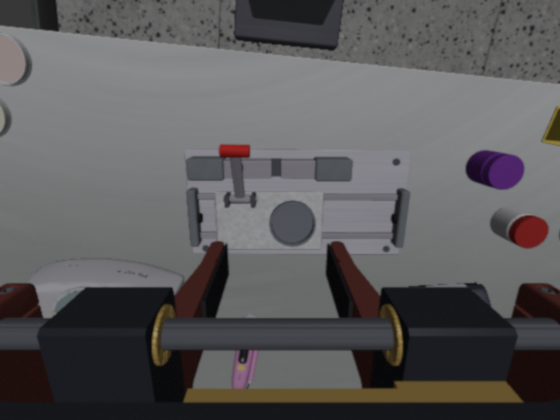

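Wrist view: pedal ends at (220,151) and (250,151), well at (292,222), notch near (277,167), hinge brackets (227,200)/(254,199), jar cap (528,231). The track is square to the image.

Run:
```python
from h import *
import pickle
c=pickle.load(open('w2.pkl','rb')); W=lambda u,v,z: ray('',u,v,z,c)
im=cv2.imread('pics/w2.png'); hsv=cv2.cvtColor(im,cv2.COLOR_BGR2HSV)
m=(((hsv[...,0]<8)|(hsv[...,0]>172))&(hsv[...,1]>150)&(hsv[...,2]>90)).astype('uint8')
n,l,s,ce=cv2.connectedComponentsWithStats(m)
for i in range(1,n):
    if s[i,4]>60: print(s[i],ce[i].round(1))
yaw=.0943; Rt=np.array([[np.cos(yaw),np.sin(yaw)],[-np.sin(yaw),np.cos(yaw)]])
well=W(292,222,.047)
for nm,p in dict(pedal90=W(235,151,.09),pedL=W(220,151,.09),pedR=W(250,151,.09),notch=W(277,163,.03),hinge=W(240,199,.05),jartop=W(528,231,.048),well=well,e1=W(188,151,.01),e2=W(408,151,.01)).items(): print(nm,p.round(4),'rel well track',(Rt@(p-well)[:2]).round(4))
g=cv2.resize(im[130:270,170:430],None,fx=3,fy=3,interpolation=cv2.INTER_CUBIC); cv2.imwrite('pics/w2c.png',g)
```

```text
[220 145  29  11 299] [234.3 149.7]
[515 217  33  31 738] [530.9 232.1]
pedal90 [ 0.4507 -0.0456  0.09  ] rel well track [-0.0936 -0.0626]
pedL [ 0.4521 -0.0612  0.09  ] rel well track [-0.0936 -0.0782]
pedR [ 0.4493 -0.0301  0.09  ] rel well track [-0.0936 -0.047 ]
notch [ 4.679e-01 -1.000e-04  3.000e-02] rel well track [-0.0721 -0.0189]
hinge [ 0.5131 -0.0414  0.05  ] rel well track [-0.031  -0.0643]
jartop [0.5218 0.3257 0.048 ] rel well track [0.0122 0.3004]
well [0.538  0.0255 0.047 ] rel well track [0. 0.]
e1 [ 0.4661 -0.1165  0.01  ] rel well track [-0.085  -0.1346]
e2 [0.4395 0.1683 0.01  ] rel well track [-0.0845  0.1515]
```

View pics/w2c.png

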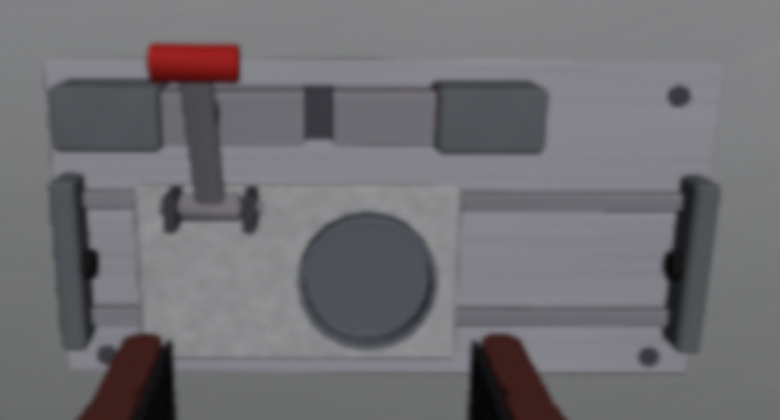

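play_rows(
  steps=[
    {"tx":-4.1,"ty":-4.7,"tz":0,"wx":0,"wy":0,"wz":0,"grip":0.4},
    {"tx":-4.1,"ty":-4.7,"tz":0,"wx":0,"wy":0,"wz":0,"grip":0.4},
    {"tx":-4.1,"ty":-4.7,"tz":-4,"wx":0,"wy":0,"wz":0,"grip":0.4},
    {"tx":-4.1,"ty":-4.7,"tz":-8,"wx":0,"wy":0,"wz":0,"grip":0.4},
    {"tx":-4.1,"ty":-4.7,"tz":-12,"wx":0,"wy":0,"wz":0,"grip":0.4},
    {"tx":-4.1,"ty":-4.7,"tz":-12,"wx":0,"wy":0,"wz":0,"grip":0.4},
    {"tx":-4.1,"ty":-4.7,"tz":-12,"wx":0,"wy":0,"wz":0,"grip":0.4},
  ],
)

```text
t: 2.4
tool_pos: [0.4512, -0.0462, 0.1306]
tcp_rot: [3.141, -0.0, -3.047]
contact_force: [0.5, 0.6, 1.0]
gripper_width: 0.061
```

play_rows(
  steps=[
    {"tx":0,"ty":0,"tz":-3,"wx":0,"wy":0,"wz":0,"grip":0.4},
    {"tx":0,"ty":0,"tz":-5,"wx":0,"wy":0,"wz":0,"grip":0.4},
    {"tx":-0.05,"ty":-0.05,"tz":-5.9,"wx":0,"wy":0,"wz":0,"grip":0.4},
    {"tx":-0.05,"ty":-0.05,"tz":-5.9,"wx":0,"wy":0,"wz":0,"grip":0.4},
    {"tx":-0.05,"ty":-0.05,"tz":-5.9,"wx":0,"wy":0,"wz":0,"grip":0.0},
    {"tx":-0.05,"ty":-0.05,"tz":-5.9,"wx":0,"wy":0,"wz":0,"grip":-0.2},
  ],
)

```text
t: 3.0
tool_pos: [0.4519, -0.0478, 0.0728]
tcp_rot: [-3.141, 0.003, -3.048]
contact_force: [0.5, 0.4, -0.4]
gripper_width: 0.0488
```

play_rows(
  steps=[
    {"tx":0,"ty":0,"tz":0,"wx":0,"wy":0,"wz":0,"grip":-0.4},
    {"tx":0,"ty":0,"tz":0,"wx":0,"wy":0,"wz":0,"grip":-0.5},
    {"tx":0,"ty":0,"tz":0,"wx":0,"wy":0,"wz":0,"grip":-0.5},
    {"tx":0,"ty":0,"tz":0,"wx":0,"wy":0,"wz":0,"grip":-0.5},
  ],
)

```text
t: 3.4
tool_pos: [0.451, -0.0477, 0.0712]
tcp_rot: [-3.141, 0.001, -3.048]
contact_force: [0.4, -1.2, 2.4]
gripper_width: 0.0315
```

play_rows(
  steps=[
    {"tx":-0.19,"ty":-0.02,"tz":-0.3,"wx":0,"wy":0,"wz":0,"grip":-0.5},
    {"tx":-0.37,"ty":-0.03,"tz":-0.59,"wx":0,"wy":0,"wz":0,"grip":-0.5},
    {"tx":-0.53,"ty":-0.05,"tz":-0.9,"wx":0,"wy":0,"wz":0,"grip":-0.5},
    {"tx":-0.67,"ty":-0.06,"tz":-1.2,"wx":0,"wy":0,"wz":0,"grip":-0.5},
    {"tx":-0.8,"ty":-0.08,"tz":-1.5,"wx":0,"wy":0,"wz":0,"grip":-0.5},
    {"tx":-0.85,"ty":-0.08,"tz":-1.65,"wx":0,"wy":0,"wz":0,"grip":-0.5},
    {"tx":-0.85,"ty":-0.08,"tz":-1.65,"wx":0,"wy":0,"wz":0,"grip":-0.5},
  ],
)

```text
t: 4.1
tool_pos: [0.4425, -0.0485, 0.0539]
tcp_rot: [-3.141, 0.001, -3.048]
contact_force: [5.6, -0.6, 1.9]
gripper_width: 0.0314
```

play_rows(
  steps=[
    {"tx":0.05,"ty":0,"tz":-0.05,"wx":0,"wy":0,"wz":0,"grip":-0.5},
    {"tx":0.05,"ty":0,"tz":-0.1,"wx":0,"wy":0,"wz":0,"grip":-0.5},
    {"tx":0.05,"ty":0,"tz":-0.15,"wx":0,"wy":0,"wz":0,"grip":-0.5},
    {"tx":0.05,"ty":0,"tz":-0.15,"wx":0,"wy":0,"wz":0,"grip":-0.5},
  ],
)

```text
t: 4.5
tool_pos: [0.4422, -0.0485, 0.0528]
tcp_rot: [-3.142, -0.002, -3.048]
contact_force: [0.3, -0.5, 6.0]
gripper_width: 0.0316
```

play_rows(
  steps=[
    {"tx":-0.02,"ty":0,"tz":-0.05,"wx":0,"wy":0,"wz":0,"grip":-0.5},
    {"tx":-0.03,"ty":0,"tz":-0.1,"wx":0,"wy":0,"wz":0,"grip":-0.5},
    {"tx":-0.03,"ty":0,"tz":-0.1,"wx":0,"wy":0,"wz":0,"grip":-0.5},
  ],
)

```text
t: 4.8
tool_pos: [0.4421, -0.0486, 0.0523]
tcp_rot: [-3.141, -0.001, -3.048]
contact_force: [-0.9, -0.3, 8.1]
gripper_width: 0.0316
```

play_rows(
  steps=[
    {"tx":-0.02,"ty":0.2,"tz":0.04,"wx":0,"wy":0,"wz":0,"grip":-0.5},
    {"tx":-0.04,"ty":0.4,"tz":0.04,"wx":0,"wy":0,"wz":0,"grip":-0.5},
    {"tx":-0.06,"ty":0.6,"tz":0.04,"wx":0,"wy":0,"wz":0,"grip":-0.5},
    {"tx":-0.08,"ty":0.8,"tz":0.04,"wx":0,"wy":0,"wz":0,"grip":-0.5},
    {"tx":-0.09,"ty":1.0,"tz":0.04,"wx":0,"wy":0,"wz":0,"grip":-0.5},
    {"tx":-0.11,"ty":1.2,"tz":0.04,"wx":0,"wy":0,"wz":0,"grip":-0.5},
    {"tx":-0.13,"ty":1.4,"tz":0.04,"wx":0,"wy":0,"wz":0,"grip":-0.5},
    {"tx":-0.15,"ty":1.6,"tz":0.04,"wx":0,"wy":0,"wz":0,"grip":-0.5},
    {"tx":-0.17,"ty":1.8,"tz":0.04,"wx":0,"wy":0,"wz":0,"grip":-0.5},
    {"tx":-0.19,"ty":2.0,"tz":0.04,"wx":0,"wy":0,"wz":0,"grip":-0.5},
  ],
)

```text
t: 5.8
tool_pos: [0.4404, -0.0295, 0.0523]
tcp_rot: [-3.139, -0.001, -3.049]
contact_force: [0.3, -5.4, 5.7]
gripper_width: 0.0316
```

play_rows(
  steps=[
    {"tx":-0.02,"ty":0.2,"tz":0,"wx":0,"wy":0,"wz":0,"grip":-0.5},
    {"tx":-0.04,"ty":0.4,"tz":0,"wx":0,"wy":0,"wz":0,"grip":-0.5},
    {"tx":-0.06,"ty":0.6,"tz":0,"wx":0,"wy":0,"wz":0,"grip":-0.5},
    {"tx":-0.08,"ty":0.8,"tz":0,"wx":0,"wy":0,"wz":0,"grip":-0.5},
    {"tx":-0.09,"ty":1.0,"tz":0,"wx":0,"wy":0,"wz":0,"grip":-0.5},
    {"tx":-0.11,"ty":1.2,"tz":0,"wx":0,"wy":0,"wz":0,"grip":-0.5},
    {"tx":-0.13,"ty":1.4,"tz":0,"wx":0,"wy":0,"wz":0,"grip":-0.5},
    {"tx":-0.14,"ty":1.5,"tz":0,"wx":0,"wy":0,"wz":0,"grip":-0.5},
  ],
)

```text
t: 6.6
tool_pos: [0.439, -0.0143, 0.0523]
tcp_rot: [-3.14, -0.001, -3.049]
contact_force: [0.5, -4.8, 5.4]
gripper_width: 0.0316
```

Now slowly, 0.6 mm per row.

play_rows(
  steps=[
    {"tx":-0.01,"ty":0.06,"tz":0,"wx":0,"wy":0,"wz":0,"grip":-0.5},
    {"tx":-0.01,"ty":0.12,"tz":0,"wx":0,"wy":0,"wz":0,"grip":-0.5},
    {"tx":-0.02,"ty":0.18,"tz":0,"wx":0,"wy":0,"wz":0,"grip":-0.5},
    {"tx":-0.02,"ty":0.24,"tz":0,"wx":0,"wy":0,"wz":0,"grip":-0.5},
    {"tx":-0.03,"ty":0.3,"tz":0,"wx":0,"wy":0,"wz":0,"grip":-0.5},
    {"tx":-0.03,"ty":0.36,"tz":0,"wx":0,"wy":0,"wz":0,"grip":-0.5},
  ],
)

```text
t: 7.2
tool_pos: [0.4385, -0.0099, 0.0521]
tcp_rot: [-3.141, -0.001, -3.048]
contact_force: [0.7, -1.4, 4.2]
gripper_width: 0.0316
```

play_rows(
  steps=[
    {"tx":-0.01,"ty":0.06,"tz":0,"wx":0,"wy":0,"wz":0,"grip":-0.5},
    {"tx":-0.01,"ty":0.12,"tz":0,"wx":0,"wy":0,"wz":0,"grip":-0.5},
    {"tx":-0.02,"ty":0.18,"tz":0,"wx":0,"wy":0,"wz":0,"grip":-0.5},
  ],
)

```text
t: 7.5
tool_pos: [0.4383, -0.008, 0.0519]
tcp_rot: [3.142, -0.001, -3.048]
contact_force: [-0.9, -2.8, 3.3]
gripper_width: 0.0315
```

play_rows(
  steps=[
    {"tx":0,"ty":0,"tz":-0.05,"wx":0,"wy":0,"wz":0,"grip":-0.5},
    {"tx":-0.01,"ty":0,"tz":-0.1,"wx":0,"wy":0,"wz":0,"grip":-0.5},
    {"tx":-0.01,"ty":0,"tz":-0.1,"wx":0,"wy":0,"wz":0,"grip":-0.5},
  ],
)

```text
t: 7.8
tool_pos: [0.4381, -0.0079, 0.0507]
tcp_rot: [3.141, -0.001, -3.048]
contact_force: [-2.9, 0.3, 4.1]
gripper_width: 0.0314
```

play_rows(
  steps=[
    {"tx":-0.05,"ty":0,"tz":-0.06,"wx":0,"wy":0,"wz":0,"grip":-0.5},
    {"tx":-0.08,"ty":0,"tz":-0.12,"wx":0,"wy":0,"wz":0,"grip":-0.5},
    {"tx":-0.1,"ty":0,"tz":-0.2,"wx":0,"wy":0,"wz":0,"grip":-0.5},
    {"tx":-0.1,"ty":0,"tz":-0.2,"wx":0,"wy":0,"wz":0,"grip":-0.5},
  ],
)

```text
t: 8.2
tool_pos: [0.4377, -0.008, 0.049]
tcp_rot: [3.142, 0.0, -3.048]
contact_force: [0.3, -1.0, 3.9]
gripper_width: 0.0316
```

play_rows(
  steps=[
    {"tx":-0.02,"ty":0,"tz":-0.1,"wx":0,"wy":0,"wz":0,"grip":-0.5},
    {"tx":-0.04,"ty":0,"tz":-0.2,"wx":0,"wy":0,"wz":0,"grip":-0.5},
    {"tx":-0.06,"ty":0,"tz":-0.3,"wx":0,"wy":0,"wz":0,"grip":-0.5},
    {"tx":-0.08,"ty":0,"tz":-0.4,"wx":0,"wy":0,"wz":0,"grip":-0.5},
    {"tx":-0.1,"ty":0,"tz":-0.5,"wx":0,"wy":0,"wz":0,"grip":-0.5},
    {"tx":-0.1,"ty":0,"tz":-0.5,"wx":0,"wy":0,"wz":0,"grip":-0.5},
  ],
)

```text
t: 8.8
tool_pos: [0.4367, -0.0078, 0.0439]
tcp_rot: [3.141, 0.0, -3.048]
contact_force: [2.2, -0.1, 3.1]
gripper_width: 0.0314
```

play_rows(
  steps=[
    {"tx":0,"ty":0,"tz":-0.1,"wx":0,"wy":0,"wz":0,"grip":-0.5},
    {"tx":-0.01,"ty":0,"tz":-0.2,"wx":0,"wy":0,"wz":0,"grip":-0.5},
    {"tx":-0.02,"ty":0,"tz":-0.3,"wx":0,"wy":0,"wz":0,"grip":-0.5},
    {"tx":-0.03,"ty":0,"tz":-0.4,"wx":0,"wy":0,"wz":0,"grip":-0.5},
    {"tx":-0.04,"ty":0,"tz":-0.5,"wx":0,"wy":0,"wz":0,"grip":-0.5},
    {"tx":-0.04,"ty":0,"tz":-0.6,"wx":0,"wy":0,"wz":0,"grip":-0.5},
    {"tx":-0.05,"ty":0,"tz":-0.7,"wx":0,"wy":0,"wz":0,"grip":-0.5},
    {"tx":-0.05,"ty":0,"tz":-0.8,"wx":0,"wy":0,"wz":0,"grip":-0.5},
    {"tx":-0.05,"ty":0,"tz":-0.8,"wx":0,"wy":0,"wz":0,"grip":-0.5},
  ],
)

```text
t: 9.7
tool_pos: [0.4359, -0.0079, 0.0358]
tcp_rot: [3.141, -0.0, -3.048]
contact_force: [-0.9, 2.0, 3.1]
gripper_width: 0.0315
```

play_rows(
  steps=[
    {"tx":0,"ty":0,"tz":-0.08,"wx":0,"wy":0,"wz":0,"grip":-0.5},
    {"tx":0,"ty":0,"tz":-0.16,"wx":0,"wy":0,"wz":0,"grip":-0.5},
    {"tx":0,"ty":0,"tz":-0.24,"wx":0,"wy":0,"wz":0,"grip":-0.5},
    {"tx":0,"ty":0,"tz":-0.32,"wx":0,"wy":0,"wz":0,"grip":-0.5},
    {"tx":0,"ty":0,"tz":-0.32,"wx":0,"wy":0,"wz":0,"grip":-0.5},
  ],
)

```text
t: 10.2
tool_pos: [0.436, -0.0079, 0.0342]
tcp_rot: [3.141, -0.0, -3.048]
contact_force: [-5.2, 1.8, 13.7]
gripper_width: 0.032
```

play_rows(
  steps=[
    {"tx":0,"ty":0,"tz":0.1,"wx":0,"wy":0,"wz":0,"grip":-0.5},
    {"tx":0,"ty":0,"tz":0.2,"wx":0,"wy":0,"wz":0,"grip":-0.5},
  ],
)

```text
t: 10.4
tool_pos: [0.4359, -0.0079, 0.0347]
tcp_rot: [3.141, -0.0, -3.048]
contact_force: [0.7, 0.9, 0.7]
gripper_width: 0.0314
```

play_rows(
  steps=[
    {"tx":0,"ty":0,"tz":0,"wx":0,"wy":0,"wz":0,"grip":-0.2},
    {"tx":0,"ty":0,"tz":0,"wx":0,"wy":0,"wz":0,"grip":0.1},
    {"tx":0,"ty":0,"tz":0,"wx":0,"wy":0,"wz":0,"grip":0.3},
    {"tx":0,"ty":0,"tz":0,"wx":0,"wy":0,"wz":0,"grip":0.3},
  ],
)

```text
t: 10.8
tool_pos: [0.4358, -0.0082, 0.0345]
tcp_rot: [-3.141, -0.001, -3.048]
contact_force: [-0.4, -0.0, -0.3]
gripper_width: 0.0556
```

play_rows(
  steps=[
    {"tx":0,"ty":0,"tz":4,"wx":0,"wy":0,"wz":0,"grip":0.4},
    {"tx":0,"ty":0,"tz":8,"wx":0,"wy":0,"wz":0,"grip":0.6},
    {"tx":2,"ty":2,"tz":12,"wx":0,"wy":0,"wz":0,"grip":0.8},
    {"tx":4,"ty":4,"tz":16,"wx":0,"wy":0,"wz":0,"grip":0.8},
    {"tx":6,"ty":6,"tz":20,"wx":0,"wy":0,"wz":0,"grip":0.8},
    {"tx":6,"ty":6,"tz":20,"wx":0,"wy":0,"wz":0,"grip":0.8},
    {"tx":6,"ty":6,"tz":20,"wx":0,"wy":0,"wz":0,"grip":0.8},
    {"tx":6,"ty":6,"tz":20,"wx":0,"wy":0,"wz":0,"grip":0.8},
  ],
)

```text
t: 11.6
tool_pos: [0.4953, 0.0516, 0.2331]
tcp_rot: [-3.141, -0.003, -3.048]
contact_force: [-0.7, -0.6, -0.8]
gripper_width: 0.0791
```

Run:
```python
from h import *
import pickle
s=r.read_state(); c=viewer.calibration('wrist'); im=snap('wrist','w3.png'); pickle.dump(c,open('w3.pkl','wb'))
print(s['t'],s['tool_pos'],s['tcp_rot'],s['contact_force'],s['gripper_width'])
```

```text
11.6 [0.49534901 0.05158428 0.23309262] [-3.14146539e+00 -2.89557148e-03 -3.04842093e+00] [-0.74302311 -0.61229838 -0.81231441] 0.07907440649690389
```

View pics/w3.png

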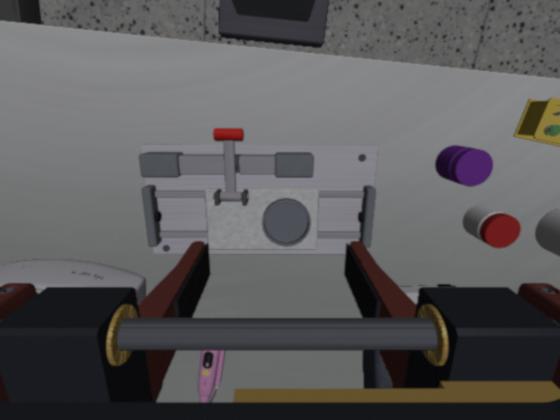

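Pedal is down at (229,134) with the lever lying over the notch; well at (286,220), jar cap at (499,230).

Run:
```python
from h import *
import pickle
c=pickle.load(open('w3.pkl','rb')); W=lambda u,v,z: ray('',u,v,z,c)
im=cv2.imread('pics/w3.png'); hsv=cv2.cvtColor(im,cv2.COLOR_BGR2HSV)
g=cv2.cvtColor(im,cv2.COLOR_BGR2GRAY)
m=np.zeros_like(g); m[192:248,258:316]=(g[192:248,258:316]<115)
n,l,s,ce=cv2.connectedComponentsWithStats(m); i=1+s[1:,4].argmax(); print('well comp',s[i],ce[i])
cn,_=cv2.findContours((l==i).astype('uint8'),0,1); e=cv2.fitEllipse(max(cn,key=len)); print(e)
yaw=.0938; Rt=np.array([[np.cos(yaw),np.sin(yaw)],[-np.sin(yaw),np.cos(yaw)]])
well=W(*e[0],.045); print('well',well.round(4))
m=(((hsv[...,0]<8)|(hsv[...,0]>172))&(hsv[...,1]>150)&(hsv[...,2]>60)).astype('uint8')
n,l,s,ce=cv2.connectedComponentsWithStats(m)
for i in range(1,n):
    if s[i,4]>60: print(s[i],ce[i].round(1),[W(*ce[i],z).round(4) for z in(.05,.048,.04)], (Rt@(W(*ce[i],.05)-well)[:2]).round(4))
# jar cap top ellipse & base check
cv2.imwrite('pics/jc.png',cv2.resize(im[190:260,440:560],None,fx=5,fy=5,interpolation=cv2.INTER_CUBIC))
t=viewer.read_camera('top'); cv2.imwrite('pics/top1.png',t)
for p in ([.5385,.0665,.047],[.523,.327,.048]): print(proj('top',p).round(1),proj('',p,c).round(1))
```

```text
well comp [ 262  198   49   49 1909] [285.85908853 221.84337349]
((285.8670349121094, 221.84994506835938), (48.2195930480957, 48.59013748168945), 120.1289291381836)
well [0.5363 0.0675 0.045 ]
[214 129  29  11 308] [228. 134.] [array([ 0.4386, -0.0065,  0.05  ]), array([ 0.4387, -0.0068,  0.048 ]), array([ 0.4392, -0.0081,  0.04  ])] [-0.1042 -0.0645]
[485 214  35  33 904] [501.1 230.2] [array([0.5212, 0.3266, 0.05  ]), array([0.5219, 0.3282, 0.048 ]), array([0.5243, 0.3347, 0.04  ])] [0.0093 0.2594]
[245.4 192.4] [284.9 224.1]
[159.6 195.8] [499.9 231. ]
```

View pics/jc.png

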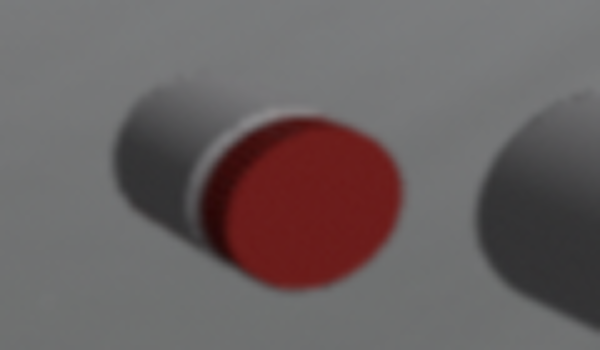

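play_rows(
  steps=[
    {"tx":1.3,"ty":14,"tz":0,"wx":0,"wy":0,"wz":0,"grip":0.8},
    {"tx":1.3,"ty":14,"tz":0,"wx":0,"wy":0,"wz":0,"grip":0.8},
    {"tx":1.3,"ty":14,"tz":0,"wx":0,"wy":0,"wz":0,"grip":0.8},
    {"tx":2.7,"ty":27.6,"tz":0,"wx":0,"wy":0,"wz":0,"grip":0.8},
    {"tx":2.7,"ty":27.6,"tz":0,"wx":0,"wy":0,"wz":0,"grip":0.8},
    {"tx":2.7,"ty":27.6,"tz":0,"wx":0,"wy":0,"wz":0,"grip":0.8},
    {"tx":2.7,"ty":27.6,"tz":-5,"wx":0,"wy":0,"wz":0,"grip":0.8},
    {"tx":2.7,"ty":27.6,"tz":-10,"wx":0,"wy":0,"wz":0,"grip":0.8},
    {"tx":2.7,"ty":27.6,"tz":-13,"wx":0,"wy":0,"wz":0,"grip":0.8},
    {"tx":2.7,"ty":27.6,"tz":-13,"wx":0,"wy":0,"wz":0,"grip":0.8},
  ],
)

```text
t: 12.7
tool_pos: [0.5197, 0.3256, 0.0972]
tcp_rot: [-3.136, -0.012, -3.049]
contact_force: [-0.6, -0.3, -0.1]
gripper_width: 0.0792
```

Run:
```python
from h import *
s=r.read_state(); print(s['t'],s['tool_pos'],s['tcp_rot'],s['contact_force'])
im=snap('top','top2.png'); g=cv2.cvtColor(im,cv2.COLOR_BGR2GRAY)
cv2.imwrite('pics/top2c.png',cv2.resize(im[165:240,110:310],None,fx=4,fy=4,interpolation=cv2.INTER_CUBIC))
for nm,cx in (('top2.png',246),('top0.png',259)):
    g=cv2.cvtColor(cv2.imread('pics/'+nm),cv2.COLOR_BGR2GRAY); m=np.zeros_like(g); sl=np.s_[180:205,cx-11:cx+12]; m[sl]=(g[sl]<150)
    n,l,st,ce=cv2.connectedComponentsWithStats(m); i=1+st[1:,4].argmax(); print(st[i],ce[i],ray('top',*ce[i],.045).round(4))
```

```text
12.7 [0.51966375 0.3256085  0.0972416 ] [-3.13639102 -0.01161762 -3.04863988] [-0.64146773 -0.27961952 -0.11365   ]
[236 183  20  20 310] [245.5        192.79677419] [0.5374 0.0663 0.045 ]
[250 182  20  20 309] [259.12297735 191.81553398] [0.5412 0.0248 0.045 ]
```

View pics/top2c.png

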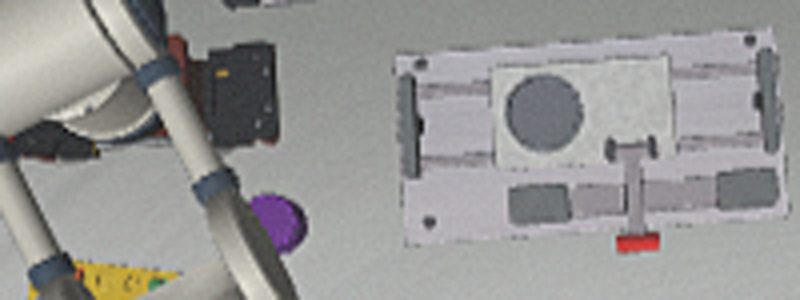

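The shuttle is locked with the lever over the notch; well at crop (545,112). Both cameras give a jar-to-well displacement of (+14.5, −260.6) mm.

play_rows(
  steps=[
    {"tx":0,"ty":0,"tz":-3,"wx":0,"wy":0,"wz":0,"grip":0.8},
    {"tx":0,"ty":0,"tz":-6,"wx":0,"wy":0,"wz":0,"grip":0.8},
    {"tx":0,"ty":0,"tz":-8,"wx":0,"wy":0,"wz":0,"grip":0.8},
    {"tx":0,"ty":0,"tz":-8,"wx":0,"wy":0,"wz":0,"grip":0.8},
    {"tx":0,"ty":0,"tz":-8,"wx":0,"wy":0,"wz":0,"grip":0.8},
    {"tx":0,"ty":0,"tz":-8,"wx":0,"wy":0,"wz":0,"grip":0.8},
  ],
)

```text
t: 13.35
tool_pos: [0.5247, 0.3287, 0.0283]
tcp_rot: [3.14, 0.004, -3.048]
contact_force: [-0.4, 0.2, 0.0]
gripper_width: 0.0789
```

play_rows(
  steps=[
    {"tx":-0.15,"ty":0,"tz":-0.5,"wx":0,"wy":0,"wz":0,"grip":0.8},
    {"tx":-0.15,"ty":0,"tz":-1.0,"wx":0,"wy":0,"wz":0,"grip":0.8},
    {"tx":-0.15,"ty":0,"tz":-1.0,"wx":0,"wy":0,"wz":0,"grip":0.8},
    {"tx":-0.15,"ty":0,"tz":-1.0,"wx":0,"wy":0,"wz":0,"grip":0.5},
    {"tx":-0.15,"ty":0,"tz":-1.0,"wx":0,"wy":0,"wz":0,"grip":0.2},
    {"tx":-0.15,"ty":0,"tz":-1.0,"wx":0,"wy":0,"wz":0,"grip":0.0},
    {"tx":-0.15,"ty":0,"tz":-1.0,"wx":0,"wy":0,"wz":0,"grip":-0.3},
    {"tx":-0.15,"ty":0,"tz":-1.0,"wx":0,"wy":0,"wz":0,"grip":-0.3},
    {"tx":-0.15,"ty":0,"tz":-1.0,"wx":0,"wy":0,"wz":0,"grip":-0.3},
  ],
)

```text
t: 14.25
tool_pos: [0.5217, 0.328, 0.015]
tcp_rot: [3.141, 0.0, -3.048]
contact_force: [0.5, -0.2, -0.1]
gripper_width: 0.0437
```

play_rows(
  steps=[
    {"tx":0,"ty":0,"tz":1,"wx":0,"wy":0,"wz":0,"grip":-0.3},
    {"tx":0,"ty":0,"tz":3,"wx":0,"wy":0,"wz":0,"grip":-0.3},
    {"tx":0,"ty":0,"tz":5,"wx":0,"wy":0,"wz":0,"grip":-0.3},
    {"tx":0,"ty":0,"tz":7,"wx":0,"wy":0,"wz":0,"grip":-0.3},
    {"tx":0,"ty":0,"tz":9,"wx":0,"wy":0,"wz":0,"grip":-0.3},
    {"tx":0.1,"ty":-2,"tz":10,"wx":0,"wy":0,"wz":0,"grip":-0.3},
    {"tx":0.3,"ty":-5,"tz":10,"wx":0,"wy":0,"wz":0,"grip":-0.3},
    {"tx":0.5,"ty":-8,"tz":10,"wx":0,"wy":0,"wz":0,"grip":-0.3},
    {"tx":0.6,"ty":-11,"tz":10,"wx":0,"wy":0,"wz":0,"grip":-0.3},
    {"tx":0.8,"ty":-14,"tz":10,"wx":0,"wy":0,"wz":0,"grip":-0.3},
  ],
)

```text
t: 15.25
tool_pos: [0.5292, 0.1857, 0.115]
tcp_rot: [-3.141, -0.0, -3.048]
contact_force: [0.7, -0.2, -1.1]
gripper_width: 0.0434
```

play_rows(
  steps=[
    {"tx":0.15,"ty":-3,"tz":0,"wx":0,"wy":0,"wz":0,"grip":-0.3},
    {"tx":0.3,"ty":-6,"tz":0,"wx":0,"wy":0,"wz":0,"grip":-0.3},
    {"tx":0.5,"ty":-9,"tz":0,"wx":0,"wy":0,"wz":0,"grip":-0.3},
    {"tx":0.6,"ty":-11,"tz":0,"wx":0,"wy":0,"wz":0,"grip":-0.3},
    {"tx":0.65,"ty":-12.1,"tz":0,"wx":0,"wy":0,"wz":0,"grip":-0.3},
    {"tx":0.65,"ty":-12.1,"tz":0,"wx":0,"wy":0,"wz":0,"grip":-0.3},
    {"tx":0.65,"ty":-12.1,"tz":0,"wx":0,"wy":0,"wz":0,"grip":-0.3},
    {"tx":0.65,"ty":-12.1,"tz":0,"wx":0,"wy":0,"wz":0,"grip":-0.3},
  ],
)

```text
t: 16.05
tool_pos: [0.536, 0.0678, 0.1149]
tcp_rot: [3.141, -0.0, -3.047]
contact_force: [0.2, 0.1, -1.6]
gripper_width: 0.0433
```

play_rows(
  steps=[
    {"tx":0.05,"ty":-0.08,"tz":-2,"wx":0,"wy":0,"wz":0,"grip":-0.3},
    {"tx":0.05,"ty":-0.08,"tz":-4,"wx":0,"wy":0,"wz":0,"grip":-0.3},
    {"tx":0.05,"ty":-0.08,"tz":-4.8,"wx":0,"wy":0,"wz":0,"grip":-0.3},
    {"tx":0.05,"ty":-0.08,"tz":-5.2,"wx":0,"wy":0,"wz":0,"grip":-0.3},
    {"tx":0.05,"ty":-0.08,"tz":-5.5,"wx":0,"wy":0,"wz":0,"grip":-0.3},
    {"tx":0.05,"ty":-0.08,"tz":-5.8,"wx":0,"wy":0,"wz":0,"grip":-0.3},
    {"tx":0.05,"ty":-0.08,"tz":-5.8,"wx":0,"wy":0,"wz":0,"grip":-0.3},
  ],
)

```text
t: 16.75
tool_pos: [0.5368, 0.0662, 0.0572]
tcp_rot: [-3.142, 0.001, -3.048]
contact_force: [-0.4, 0.6, -0.8]
gripper_width: 0.0435
```

play_rows(
  steps=[
    {"tx":0,"ty":0,"tz":-0.15,"wx":0,"wy":0,"wz":0,"grip":-0.3},
    {"tx":0,"ty":0,"tz":-0.3,"wx":0,"wy":0,"wz":0,"grip":-0.3},
    {"tx":0,"ty":0,"tz":-0.4,"wx":0,"wy":0,"wz":0,"grip":-0.3},
    {"tx":0,"ty":0,"tz":-0.45,"wx":0,"wy":0,"wz":0,"grip":-0.3},
    {"tx":0,"ty":0,"tz":-0.45,"wx":0,"wy":0,"wz":0,"grip":-0.3},
  ],
)

```text
t: 17.25
tool_pos: [0.5366, 0.0661, 0.0523]
tcp_rot: [-3.142, -0.0, -3.048]
contact_force: [0.0, 0.5, -0.3]
gripper_width: 0.0438
```

play_rows(
  steps=[
    {"tx":0,"ty":0,"tz":-0.05,"wx":0,"wy":0,"wz":0,"grip":-0.3},
    {"tx":0,"ty":0,"tz":-0.08,"wx":0,"wy":0,"wz":0,"grip":-0.3},
    {"tx":0,"ty":0,"tz":-0.08,"wx":0,"wy":0,"wz":0,"grip":-0.3},
  ],
)

```text
t: 17.55
tool_pos: [0.5367, 0.0662, 0.052]
tcp_rot: [-3.142, 0.0, -3.048]
contact_force: [-1.4, 0.4, 2.0]
gripper_width: 0.0434
```

play_rows(
  steps=[
    {"tx":0,"ty":0,"tz":0,"wx":0,"wy":0,"wz":0,"grip":0.1},
    {"tx":0,"ty":0,"tz":0,"wx":0,"wy":0,"wz":0,"grip":0.3},
    {"tx":0,"ty":0,"tz":0,"wx":0,"wy":0,"wz":0,"grip":0.6},
    {"tx":0,"ty":0,"tz":0,"wx":0,"wy":0,"wz":0,"grip":0.7},
    {"tx":0,"ty":0,"tz":0,"wx":0,"wy":0,"wz":0,"grip":0.7},
    {"tx":0,"ty":0,"tz":3,"wx":0,"wy":0,"wz":0,"grip":0.7},
    {"tx":0,"ty":0,"tz":7,"wx":0,"wy":0,"wz":0,"grip":0.7},
    {"tx":0,"ty":0,"tz":11,"wx":0,"wy":0,"wz":0,"grip":0.7},
    {"tx":-3,"ty":-2,"tz":15,"wx":0,"wy":0,"wz":0,"grip":0.7},
  ],
)

```text
t: 18.45
tool_pos: [0.5095, 0.0485, 0.1995]
tcp_rot: [3.141, -0.0, -3.046]
contact_force: [-0.6, -0.3, 0.5]
gripper_width: 0.0746
```

play_rows(
  steps=[
    {"tx":-1,"ty":-1,"tz":2,"wx":0,"wy":0,"wz":0,"grip":0.5},
    {"tx":-1,"ty":-1,"tz":2,"wx":0,"wy":0,"wz":0,"grip":0.5},
    {"tx":-1,"ty":-1,"tz":2,"wx":0,"wy":0,"wz":0,"grip":0.5},
  ],
)

```text
t: 18.75
tool_pos: [0.499, 0.0377, 0.2182]
tcp_rot: [3.141, 0.001, -3.049]
contact_force: [-0.5, 0.1, 0.0]
gripper_width: 0.0658
```

Run:
```python
from h import *
s=r.read_state(); c=viewer.calibration('wrist'); im=snap('wrist','w4.png')
print(s['t'],s['tool_pos'],s['contact_force'],s['gripper_width'])
hsv=cv2.cvtColor(im,cv2.COLOR_BGR2HSV)
m=(((hsv[...,0]<8)|(hsv[...,0]>172))&(hsv[...,1]>150)&(hsv[...,2]>60)).astype('uint8')
n,l,st,ce=cv2.connectedComponentsWithStats(m)
for i in range(1,n):
    if st[i,4]>60: print(st[i],ce[i].round(1),[ray('',*ce[i],z,c).round(4) for z in(.05,.085)])
```

```text
18.75 [0.49904248 0.03774161 0.21824052] [-0.47139245  0.11607829  0.03455405] 0.06578581370948512
[225 127  29  11 317] [239.1 132. ] [array([ 0.4387, -0.0064,  0.05  ]), array([ 0.4366, -0.0024,  0.085 ])]
[ 281  218   39   38 1175] [300.4 236.6] [array([0.5502, 0.0711, 0.05  ]), array([0.5363, 0.0669, 0.085 ])]
```

View pics/w4.png

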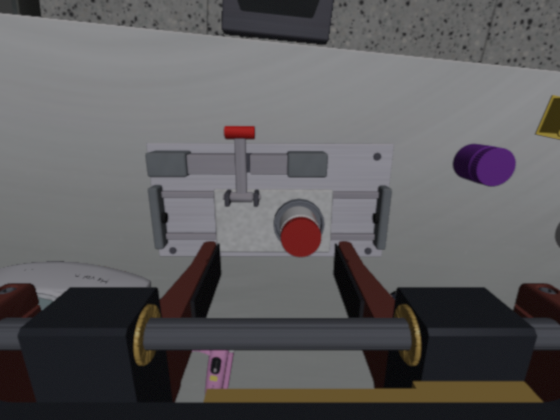

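Jar stands upright in the well (cap at (300,237) → 0.536, 0.067, matching the well). Pedal is still down at (239,132). Next I'll pinch the pedal and lift it.

play_rows(
  steps=[
    {"tx":-3.1,"ty":-2.2,"tz":0,"wx":0,"wy":0,"wz":0,"grip":0.4},
    {"tx":-6.2,"ty":-4.4,"tz":0,"wx":0,"wy":0,"wz":0,"grip":0.4},
    {"tx":-6.2,"ty":-4.4,"tz":-4,"wx":0,"wy":0,"wz":0,"grip":0.4},
    {"tx":-6.2,"ty":-4.4,"tz":-8,"wx":0,"wy":0,"wz":0,"grip":0.4},
    {"tx":-6.2,"ty":-4.4,"tz":-12,"wx":0,"wy":0,"wz":0,"grip":0.4},
    {"tx":-6.2,"ty":-4.4,"tz":-12,"wx":0,"wy":0,"wz":0,"grip":0.4},
    {"tx":-6.2,"ty":-4.4,"tz":-12,"wx":0,"wy":0,"wz":0,"grip":0.4},
    {"tx":-6.2,"ty":-4.4,"tz":-12,"wx":0,"wy":0,"wz":0,"grip":0.4},
  ],
)

```text
t: 19.6
tool_pos: [0.4378, -0.0062, 0.1006]
tcp_rot: [-3.141, 0.002, -3.048]
contact_force: [1.0, 1.0, 0.9]
gripper_width: 0.0618
```

play_rows(
  steps=[
    {"tx":-0.1,"ty":-0.12,"tz":-3,"wx":0,"wy":0,"wz":0,"grip":0.4},
    {"tx":-0.1,"ty":-0.12,"tz":-5.5,"wx":0,"wy":0,"wz":0,"grip":0.4},
    {"tx":-0.1,"ty":-0.12,"tz":-6.5,"wx":0,"wy":0,"wz":0,"grip":0.4},
    {"tx":-0.1,"ty":-0.12,"tz":-6.5,"wx":0,"wy":0,"wz":0,"grip":0.4},
    {"tx":-0.1,"ty":-0.12,"tz":-6.5,"wx":0,"wy":0,"wz":0,"grip":0.0},
    {"tx":-0.1,"ty":-0.12,"tz":-6.5,"wx":0,"wy":0,"wz":0,"grip":-0.2},
    {"tx":-0.1,"ty":-0.12,"tz":-6.5,"wx":0,"wy":0,"wz":0,"grip":-0.5},
    {"tx":-0.1,"ty":-0.12,"tz":-6.5,"wx":0,"wy":0,"wz":0,"grip":-0.5},
    {"tx":-0.1,"ty":-0.12,"tz":-6.5,"wx":0,"wy":0,"wz":0,"grip":-0.5},
  ],
)

```text
t: 20.5
tool_pos: [0.4362, -0.0076, 0.0345]
tcp_rot: [-3.141, 0.001, -3.048]
contact_force: [-0.4, -0.0, 2.9]
gripper_width: 0.0315
```

play_rows(
  steps=[
    {"tx":0.01,"ty":0,"tz":0.25,"wx":0,"wy":0,"wz":0,"grip":-0.5},
    {"tx":0.02,"ty":0,"tz":0.5,"wx":0,"wy":0,"wz":0,"grip":-0.5},
    {"tx":0.04,"ty":0,"tz":0.75,"wx":0,"wy":0,"wz":0,"grip":-0.5},
    {"tx":0.07,"ty":0.01,"tz":1.0,"wx":0,"wy":0,"wz":0,"grip":-0.5},
    {"tx":0.14,"ty":0.01,"tz":1.39,"wx":0,"wy":0,"wz":0,"grip":-0.5},
    {"tx":0.22,"ty":0.02,"tz":1.74,"wx":0,"wy":0,"wz":0,"grip":-0.5},
    {"tx":0.31,"ty":0.03,"tz":2.07,"wx":0,"wy":0,"wz":0,"grip":-0.5},
    {"tx":0.31,"ty":0.03,"tz":2.07,"wx":0,"wy":0,"wz":0,"grip":-0.5},
  ],
)

```text
t: 21.3
tool_pos: [0.4384, -0.0074, 0.0549]
tcp_rot: [-3.141, -0.001, -3.048]
contact_force: [-2.3, -1.2, -1.1]
gripper_width: 0.0318
```

play_rows(
  steps=[
    {"tx":0.1,"ty":0.01,"tz":0.33,"wx":0,"wy":0,"wz":0,"grip":-0.5},
    {"tx":0.2,"ty":0.02,"tz":0.66,"wx":0,"wy":0,"wz":0,"grip":-0.5},
    {"tx":0.35,"ty":0.03,"tz":0.98,"wx":0,"wy":0,"wz":0,"grip":-0.5},
    {"tx":0.51,"ty":0.05,"tz":1.29,"wx":0,"wy":0,"wz":0,"grip":-0.5},
    {"tx":0.68,"ty":0.06,"tz":1.55,"wx":0,"wy":0,"wz":0,"grip":-0.5},
    {"tx":0.78,"ty":0.07,"tz":1.7,"wx":0,"wy":0,"wz":0,"grip":-0.5},
    {"tx":0.78,"ty":0.07,"tz":1.7,"wx":0,"wy":0,"wz":0,"grip":-0.5},
  ],
)

```text
t: 22.0
tool_pos: [0.4466, -0.0066, 0.0719]
tcp_rot: [-3.142, -0.0, -3.048]
contact_force: [-4.3, -1.6, -0.5]
gripper_width: 0.0317
```

play_rows(
  steps=[
    {"tx":0.03,"ty":0,"tz":0.1,"wx":0,"wy":0,"wz":0,"grip":-0.5},
    {"tx":0.06,"ty":0,"tz":0.2,"wx":0,"wy":0,"wz":0,"grip":-0.5},
    {"tx":0.1,"ty":0,"tz":0.3,"wx":0,"wy":0,"wz":0,"grip":-0.5},
    {"tx":0.1,"ty":0,"tz":0.3,"wx":0,"wy":0,"wz":0,"grip":-0.5},
  ],
)

```text
t: 22.4
tool_pos: [0.4482, -0.0064, 0.0746]
tcp_rot: [3.141, 0.001, -3.048]
contact_force: [0.4, -0.6, -5.6]
gripper_width: 0.0318
```

play_rows(
  steps=[
    {"tx":0.03,"ty":0,"tz":0.1,"wx":0,"wy":0,"wz":0,"grip":-0.5},
    {"tx":0.05,"ty":0,"tz":0.2,"wx":0,"wy":0,"wz":0,"grip":-0.5},
    {"tx":0.05,"ty":0,"tz":0.2,"wx":0,"wy":0,"wz":0,"grip":-0.5},
  ],
)

```text
t: 22.7
tool_pos: [0.4491, -0.0064, 0.0766]
tcp_rot: [3.141, 0.002, -3.048]
contact_force: [5.7, 0.2, -7.6]
gripper_width: 0.0319
```

play_rows(
  steps=[
    {"tx":0.1,"ty":0.01,"tz":0.0,"wx":0,"wy":0,"wz":0,"grip":-0.5},
    {"tx":0.2,"ty":0.02,"tz":0.1,"wx":0,"wy":0,"wz":0,"grip":-0.5},
    {"tx":0.2,"ty":0.02,"tz":0.1,"wx":0,"wy":0,"wz":0,"grip":-0.5},
  ],
)

```text
t: 23.0
tool_pos: [0.4499, -0.0063, 0.0776]
tcp_rot: [3.141, -0.001, -3.048]
contact_force: [-1.1, -0.9, -4.3]
gripper_width: 0.0316
```

play_rows(
  steps=[
    {"tx":0,"ty":0,"tz":-0.1,"wx":0,"wy":0,"wz":0,"grip":-0.4},
    {"tx":0,"ty":0,"tz":-0.1,"wx":0,"wy":0,"wz":0,"grip":0.1},
    {"tx":0,"ty":0,"tz":-0.1,"wx":0,"wy":0,"wz":0,"grip":0.4},
    {"tx":0,"ty":0,"tz":-0.1,"wx":0,"wy":0,"wz":0,"grip":0.4},
    {"tx":0,"ty":0,"tz":3,"wx":0,"wy":0,"wz":0,"grip":0.4},
    {"tx":0,"ty":0,"tz":7,"wx":0,"wy":0,"wz":0,"grip":0.5},
    {"tx":2.5,"ty":2,"tz":11,"wx":0,"wy":0,"wz":0,"grip":0.5},
    {"tx":5,"ty":4.4,"tz":14,"wx":0,"wy":0,"wz":0,"grip":0.5},
    {"tx":5,"ty":4.4,"tz":14,"wx":0,"wy":0,"wz":0,"grip":0.5},
    {"tx":5,"ty":4.4,"tz":14,"wx":0,"wy":0,"wz":0,"grip":0.5},
  ],
)

```text
t: 24.0
tool_pos: [0.5005, 0.0378, 0.2175]
tcp_rot: [-3.141, 0.001, -3.047]
contact_force: [-0.3, 0.4, -0.9]
gripper_width: 0.066
```

Run:
```python
from h import *
import pickle
s=r.read_state(); c=viewer.calibration('wrist'); im=snap('wrist','w5.png')
print(s['t'],s['tool_pos'],s['contact_force'],s['gripper_width'])
c2=pickle.load(open('w2.pkl','rb'))
def comps(im,c):
    hsv=cv2.cvtColor(im,cv2.COLOR_BGR2HSV)
    m=(((hsv[...,0]<8)|(hsv[...,0]>172))&(hsv[...,1]>150)&(hsv[...,2]>60)).astype('uint8')
    n,l,st,ce=cv2.connectedComponentsWithStats(m)
    for i in range(1,n):
        if st[i,4]>60: print(st[i],ce[i].round(1),[ray('',*ce[i],z,c).round(4) for z in(.05,.085,.09)])
comps(im,c); print('start:'); comps(cv2.imread('pics/w2.png'),c2)
cv2.imwrite('pics/w5c.png',cv2.resize(im[110:270,130:410],None,fx=2.8,fy=2.8,interpolation=cv2.INTER_CUBIC))
```

```text
24.0 [0.50052875 0.03782546 0.21754617] [-0.25173089  0.43491619 -0.89513411] 0.06595725147221794
[218 139  34  14 434] [234.8 145. ] [array([ 0.4541, -0.0102,  0.05  ]), array([ 0.4505, -0.0057,  0.085 ]), array([ 0.45  , -0.0051,  0.09  ])]
[ 281  217   40   38 1186] [300.5 235.5] [array([0.5501, 0.0711, 0.05  ]), array([0.5363, 0.0669, 0.085 ]), array([0.5343, 0.0663, 0.09  ])]
start:
[220 145  29  12 343] [234.  150.5] [array([ 0.4551, -0.0518,  0.05  ]), array([ 0.4509, -0.0473,  0.085 ]), array([ 0.4503, -0.0466,  0.09  ])]
[514 216  34  32 822] [529.8 231.3] [array([0.5213, 0.3263, 0.05  ]), array([0.5107, 0.2942, 0.085 ]), array([0.5092, 0.2897, 0.09  ])]
```

View pics/w5c.png

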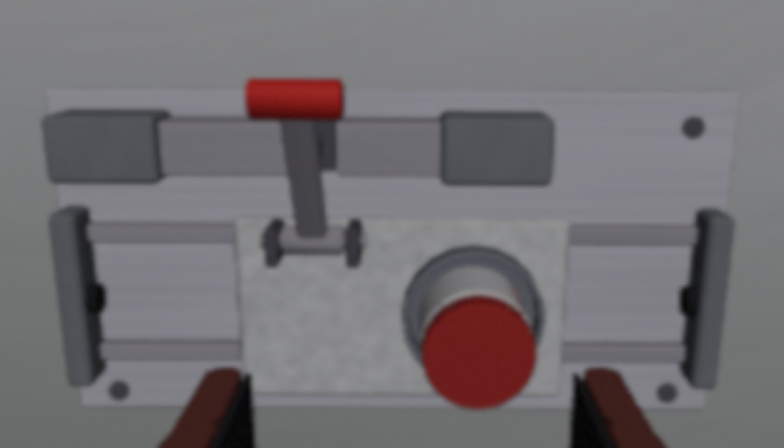

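The jar is upright in the well and the pedal is up; my fit gives about 0.58 rad. To be sure it is fully up, I'll pinch it once more and lift firmly along the arc.

play_rows(
  steps=[
    {"tx":-2.5,"ty":-2.2,"tz":0,"wx":0,"wy":0,"wz":0,"grip":0.4},
    {"tx":-5.05,"ty":-4.35,"tz":0,"wx":0,"wy":0,"wz":0,"grip":0.4},
    {"tx":-5.05,"ty":-4.35,"tz":-4,"wx":0,"wy":0,"wz":0,"grip":0.4},
    {"tx":-5.05,"ty":-4.35,"tz":-8,"wx":0,"wy":0,"wz":0,"grip":0.4},
    {"tx":-5.05,"ty":-4.35,"tz":-12,"wx":0,"wy":0,"wz":0,"grip":0.4},
    {"tx":-5.05,"ty":-4.35,"tz":-14.7,"wx":0,"wy":0,"wz":0,"grip":0.4},
    {"tx":-5.05,"ty":-4.35,"tz":-14.7,"wx":0,"wy":0,"wz":0,"grip":0.4},
    {"tx":-5.05,"ty":-4.35,"tz":-14.7,"wx":0,"wy":0,"wz":0,"grip":0.4},
  ],
)

```text
t: 24.85
tool_pos: [0.4486, -0.0063, 0.07]
tcp_rot: [3.141, -0.002, -3.049]
contact_force: [0.3, -0.5, 0.6]
gripper_width: 0.0613
```

play_rows(
  steps=[
    {"tx":0,"ty":0,"tz":0,"wx":0,"wy":0,"wz":0,"grip":0.0},
    {"tx":0,"ty":0,"tz":0,"wx":0,"wy":0,"wz":0,"grip":-0.2},
    {"tx":0,"ty":0,"tz":0,"wx":0,"wy":0,"wz":0,"grip":-0.5},
    {"tx":0,"ty":0,"tz":0,"wx":0,"wy":0,"wz":0,"grip":-0.5},
    {"tx":0,"ty":0,"tz":0,"wx":0,"wy":0,"wz":0,"grip":-0.5},
  ],
)

```text
t: 25.35
tool_pos: [0.45, -0.0059, 0.0711]
tcp_rot: [-3.141, 0.001, -3.048]
contact_force: [0.2, -0.6, 3.3]
gripper_width: 0.0316
```

play_rows(
  steps=[
    {"tx":0.06,"ty":0,"tz":0.08,"wx":0,"wy":0,"wz":0,"grip":-0.5},
    {"tx":0.11,"ty":0.01,"tz":0.16,"wx":0,"wy":0,"wz":0,"grip":-0.5},
    {"tx":0.11,"ty":0.01,"tz":0.16,"wx":0,"wy":0,"wz":0,"grip":-0.5},
  ],
)

```text
t: 25.65
tool_pos: [0.4503, -0.0058, 0.0716]
tcp_rot: [-3.142, -0.002, -3.048]
contact_force: [-1.9, -0.9, -1.4]
gripper_width: 0.0318
```

play_rows(
  steps=[
    {"tx":0.06,"ty":0,"tz":0.1,"wx":0,"wy":0,"wz":0,"grip":-0.5},
    {"tx":0.1,"ty":0.01,"tz":0.2,"wx":0,"wy":0,"wz":0,"grip":-0.5},
    {"tx":0.1,"ty":0.01,"tz":0.2,"wx":0,"wy":0,"wz":0,"grip":-0.5},
  ],
)

```text
t: 25.95
tool_pos: [0.4509, -0.0058, 0.0728]
tcp_rot: [3.141, -0.003, -3.048]
contact_force: [-0.6, -2.4, -7.7]
gripper_width: 0.0313
```

play_rows(
  steps=[
    {"tx":0,"ty":0,"tz":-0.05,"wx":0,"wy":0,"wz":0,"grip":-0.5},
    {"tx":0,"ty":0,"tz":-0.1,"wx":0,"wy":0,"wz":0,"grip":-0.2},
    {"tx":0,"ty":0,"tz":-0.1,"wx":0,"wy":0,"wz":0,"grip":0.1},
    {"tx":0,"ty":0,"tz":-0.1,"wx":0,"wy":0,"wz":0,"grip":0.4},
    {"tx":0,"ty":0,"tz":-0.1,"wx":0,"wy":0,"wz":0,"grip":0.5},
    {"tx":0,"ty":0,"tz":3,"wx":0,"wy":0,"wz":0,"grip":0.5},
    {"tx":0,"ty":0,"tz":7,"wx":0,"wy":0,"wz":0,"grip":0.5},
    {"tx":2.5,"ty":2,"tz":11,"wx":0,"wy":0,"wz":0,"grip":0.5},
    {"tx":5,"ty":4.4,"tz":14.5,"wx":0,"wy":0,"wz":0,"grip":0.5},
    {"tx":5,"ty":4.4,"tz":14.5,"wx":0,"wy":0,"wz":0,"grip":0.5},
  ],
)

```text
t: 26.95
tool_pos: [0.5053, 0.0404, 0.2247]
tcp_rot: [3.141, 0.01, -3.046]
contact_force: [-0.5, -1.2, 0.4]
gripper_width: 0.066
```

play_rows(
  steps=[
    {"tx":0,"ty":0,"tz":0,"wx":0,"wy":0,"wz":0,"grip":0.5},
    {"tx":0,"ty":0,"tz":0,"wx":0,"wy":0,"wz":0,"grip":0.5},
  ],
)

```text
t: 27.15
tool_pos: [0.5009, 0.038, 0.2175]
tcp_rot: [-3.142, -0.002, -3.048]
contact_force: [-0.1, 1.5, 0.3]
gripper_width: 0.0659
```

Run:
```python
from h import *
s=r.read_state(); c=viewer.calibration('wrist'); im=snap('wrist','w6.png')
print(s['t'],s['tool_pos'],s['contact_force'],s['gripper_width'])
hsv=cv2.cvtColor(im,cv2.COLOR_BGR2HSV)
m=(((hsv[...,0]<8)|(hsv[...,0]>172))&(hsv[...,1]>150)&(hsv[...,2]>60)).astype('uint8')
n,l,st,ce=cv2.connectedComponentsWithStats(m)
for i in range(1,n):
    if st[i,4]>60:
        print(st[i],[ray('',*ce[i],z,c).round(4) for z in(.085,.09)])
        if i==1:
            for th in(.5,.55,.6): 
                z=.05+.07*np.sin(th); print(th, .5084-.0697*np.cos(th)-ray('',*ce[i],z,c)[0])
cv2.imwrite('pics/w6c.png',im)
```

```text
27.15 [0.50093594 0.03795741 0.2175366 ] [-0.1310019   1.49731236  0.29931222] 0.06587229233669167
[218 140  34  14 443] [array([ 0.4515, -0.0053,  0.085 ]), array([ 0.451 , -0.0046,  0.09  ])]
0.5 -0.004439911935399721
0.55 -0.0023795164574723637
0.6 -0.00018007738562025866
[ 282  217   39   39 1190] [array([0.5365, 0.0676, 0.085 ]), array([0.5345, 0.067 , 0.09  ])]
```

View pics/w6c.png

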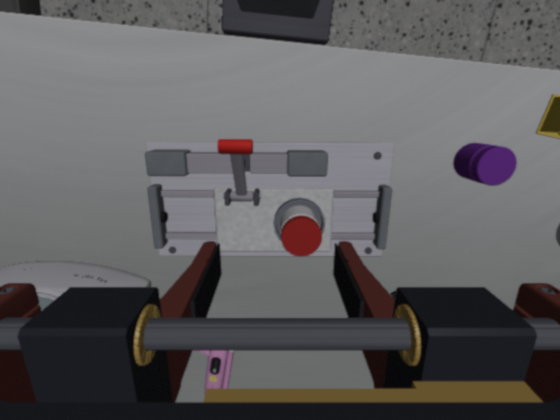

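The pedal is fully up (fit 0.60 rad, at (235,146)), the jar is upright in the well (cap at (301,236)), and the gripper is clear and open. Handing in.

```bash
python3 -c "
from h import *
print(r.sign_off())"
```

```text
the job is handed in; nothing more can be done
None
```

The red-capped jar is upright in the shuttle's well, the pedal is back fully up, and the job was handed in at about 27 s of the 72 s allowed.

- **Locking:** I pinched the pedal and lowered it until the tooth rested on the bar, with about 8 N at most at the pedal. I slid the shuttle about 42 mm under roughly 5 N until the tooth entered the notch, then pressed the pedal to its stop, where the force peaked at 14 N.
- **Loading:** I gripped the jar, set it down with about 2 N of floor contact and let go. I then flicked the pedal up and lifted it once more to be sure, because the first lift measured only about 0.58 rad.

**Last checks:**
- The final wrist picture puts the jar cap within about 1 mm of the well centre I measured earlier.
- The lever fits 0.60 rad, and the gripper was open and touching nothing.
- I confirmed the lock from the pedal's position (104 mm from the centre line, against 105 mm expected). I did not push the shuttle sideways to test it.
- The fingers slipped a few millimetres on the pedal during the first lift.
- I took no final picture of the bystanders. The arm went nowhere near the slide box, petri dishes or vial.

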